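# Clamp a bar under a slip-clutch thumbscrew

## Task

Slide the long flat wooden bar lengthwise into the mouth of the bench clamp, between the two guides, and push its end gently but firmly home against the steel stop plate. Then turn the clamp's wing screw clockwise until its slip clutch first gives - the wing turns on while the drum with the peg below it stays still - and stop at that first slip, so that the wing ends just a little out of line with the peg and the bar is held tight. Let go and leave the other things on the bench where they are.

Things in the scene. Friction and masses are not known exactly. Their poses are not given: they have to be found in the camera images.
- bar: The work: a loose plain wooden bar, 190 mm long (its own x), 45 mm wide (y), 22 mm thick (z), about 0.1 kg, the longest flat offcut on the bench; starts lying flat to the left of the clamp. Either end may go in. Origin: centre of its underside.
- clamp: Fixed C-frame bench clamp. Origin on the bench top under the screw's axis; x runs from the open mouth (robot side) to the back. Plywood bed, top at z=12 mm, x -85 to 65, 94 mm wide. Two low guides on it, x -59 to 35, 53 mm apart, tops at z=22. Steel post x 41 to 65, 60 mm wide; its arm (36 mm wide, z 58 to 78) reaches over the bed to x=-20. With the bar home, the bar's centre is at x=-60.
- stop_plate: Fixed steel plate on the front of the clamp's post, the stop for the bar's end: 44 mm wide, 30 mm high. Origin: centre of its front face (x=35, y=0, z=31 mm in the clamp's frame); faces the clamp's -x. It must not be pushed with more than 25 N; 5 to 10 N is plenty.
- screw: Upright screw in the clamp's arm; with foot, drum and wing it sinks 4 mm per radian that the drum turns clockwise from above. Origin = clamp's origin minus the height sunk. Below the arm it ends in a round foot, 22 mm across, that presses the bar. How far the foot is screwed out is not known: it starts 5 to 12 mm above a bar on the bed. Let go, it eases back a little but holds.
- drum: Dark steel drum fixed on the screw above the arm: 28 mm across, 10 mm high, with a thin index peg reaching 23 mm from the axis. Origin on the axis in its underside (97 mm above the bench with the screw fully raised), x along the peg. Clockwise turning takes 0.05 N m while the foot is free; after 1.2 to 3.2 rad the foot presses hard and the drum stops.
- wing: Thumb bar over the drum: 46 long (x), 12 thick (y), 28 mm high. Origin: its centre, on the axis (124 mm above the bench when raised); 3 mm clear of the drum. A drag clutch joins it to the drum: below 0.30 N m they turn as one, wing in line with the peg; then the wing slips at a steady 0.30 N m (0.12 to 0.3 on a hand held still). Slip must end between 0.06 and 0.6 rad and never exceed 0.6.
- marking_gauge: Bystander: wooden marking gauge, 190 x 81 x 48 mm, right of the clamp. Origin: centre of its underside.
- mallet: Bystander: wooden mallet, 276 x 124 x 72 mm, behind. Origin: centre of its underside.
- short_block: Bystander: short thick wooden block, 120 x 40 x 40 mm, far left. Origin: centre of its underside.

How it is judged (in metres and radians):
On the way, in this order (a step that is already met when the one before it is completed fails the run):
1. the bar lies in the clamp and its end is pressed home against the stop plate with at least 3 N (contact force between bar and stop_plate above 3 N and x of bar in the frame of clamp between -0.0635 and -0.057 m and y of bar in the frame of clamp between -0.006 and 0.006 m), for 0.1 s.
2. the foot presses on the seated bar and the clutch has slipped (contact force between bar and screw above 10 N and angle between the x axis of wing and the x axis of drum, either way round above 0.06 rad and x of bar in the frame of clamp between -0.0635 and -0.057 m and y of bar in the frame of clamp between -0.006 and 0.006 m and z of bar in the frame of clamp between 0.009 and 0.0145 m), for 0.2 s.
At the end, for the whole second after the job is handed in: The bar lies flat on the clamp's bed between the guides, its end within about 3 mm of the stop plate, the foot pressing on it with more than 4 N, the wing between 0.06 and 0.6 rad out of line with the peg, and nothing moving (x of bar in the frame of clamp between -0.0635 and -0.057 m and y of bar in the frame of clamp between -0.006 and 0.006 m and z of bar in the frame of clamp between 0.009 and 0.0145 m and angle between bar's own z axis and vertical below 0.03 rad and contact force between bar and screw above 4 N and angle between the x axis of wing and the x axis of drum, either way round between 0.06 and 0.6 rad and linear speed of bar below 0.01 m/s and angular speed of wing below 0.05 rad/s); the robot touches nothing.
It fails at once if the bar is pushed against the stop plate with more than 25 N (contact force between bar and stop_plate above 25 N).
It fails at once if the clutch is driven on past the first slip: the wing more than 0.6 rad out of line with the peg (angle between the x axis of wing and the x axis of drum, either way round above 0.6 rad).
It fails at once if the marking gauge is moved by more than 20 mm (distance of marking_gauge from where it was at the start of the episode above 0.02 m).
It fails at once if the mallet is moved by more than 20 mm (distance of mallet from where it was at the start of the episode above 0.02 m).
It fails at once if the short thick block is moved by more than 20 mm (distance of short_block from where it was at the start of the episode above 0.02 m).
It also fails if it takes over 72 s, if anything falls off the work surface, if the arm or the gripper's body presses on something with over 40 N, if the wrist force passes 120 N, or if a joint passes its speed limit or range.

## Robot

A 6-joint arm with a two-finger parallel gripper is mounted at the origin on a cart in front of the work surface, level with it; the furniture and walls round the work are solid. World frame = base frame: x ahead of the robot, y to its left, z up, the work surface at z = 0. Lengths are in mm, angles in rad, forces in N, time in s.
With the tool pointing down it reaches from about 400 to 925 mm from the base axis. Payload 12.5 kg.
Tool frame: the origin (TCP) lies between the finger pads; the fingertips stand 19 mm ahead of it and the grasp point (between the pads) is the TCP (env.tips_ahead is the distance from the TCP to the fingertips, in mm); z points along the fingers, y is the line along which they close (so a half turn about z gives the same grasp; the last joint's range is limited). The gripper opens to 95 mm and grips with 3 to 60 N. Pads are 20 mm wide; open, the fingers measure 119 mm over their backs; the gripper's body (75 mm by 180 mm) begins 59 mm behind the grasp point.
Start: joints at [1.172, 0.491, 1.559, -0, 1.092, -0.106], TCP at [180.379, 598.421, 233.661] pointing down, gripper open.
Joint ranges: [-3.1, 3.1], [-0.84, 2.19], [0.05, 2.79], [-1.13, 4.28], [0.06, 2.93], [-2.69, 2.69]. Speed limits (rad/s): [2.22, 2.22, 2.79, 3.14, 3.14, 3.14].

## Interface

Orientations are given as [roll, pitch, yaw] about the fixed x, y, z axes, in that order (R = Rz(yaw) Ry(pitch) Rx(roll)).
In Python, from cell import env gives the robot as it stands.
- The arm moves only by the shell command python3 -m crank 'ROWS'. ROWS is JSON, a list of rows, each a list of 5 numbers: the shift along the tool's x, y, z in mm, then the turn about the tool's z in degrees, then the finger opening in mm, from 0 to 95.1. In form: [[dx, dy, dz, yaw, grip], ...]. A call has 1 to 10 rows; each row is the pose to reach, as a shift and turn from the pose commanded when the call began, along the tool's axes at that moment; what a row does not reach only later rows make up. A row lasts 1/12 s, in which the tool goes at most 41.7 mm and 7.16 degrees, less where a joint would pass 70% of its speed; a pose out of reach is approached as far as the arm can. A call with a gripper value outside its range is refused whole. The fingers move at their own pace and stop on an object; the grip force is fixed at half the most. Time passes only in rows, so rows that repeat a pose let the fingers close. It gives the time, the measured TCP pose, the force, the opening and the grip force at its end, in the units of the state.
- env.state(): the state, without advancing time (a new reading comes with each control period).
- env.read_camera(name): name is "scene" or "top" or "wrist"; returns a dict with "img" (420x560x3 uint8, blue, green, red), "K" (3x3 intrinsics, pixels), "pose" (4x4, takes a point from camera to world coordinates). Camera axes: x right, y down, z forward; pixel columns grow to the right and rows downward; lengths in mm; the calibration is good to about 2 mm. A picture is of the moment at which its call begins. There is no depth.
- env.job_done(): hands the job in; it is judged then, once.
The state is a dict: "t": time; "joints": joint angles; "qvel": joint speeds; "tau": joint torques, N m; "eef_pos": TCP position; "tcp_rot": TCP orientation; "ft_force": force on the tool from outside, world axes, zero at the start; "moment": the same for the moment, N m; "opening": opening from 0.0 (shut) to 1.0 (fully open); "grip_force": force on a finger pad.
Only numpy, scipy, OpenCV 4.12 (cv2) and the standard library are available. Lean on these libraries where they do the work, as an engineer would, in place of code of your own. Each camera call takes 0.05 s, during which the arm holds its last target. There are 200 camera calls.

## Working session

There is one attempt and no reset: what is moved stays moved. The work goes in short steps, Python scripts to look and compute and a shell command to move; the robot and the scene stay as the last step left them, time stands still between calls to the robot, and variables do not carry over. Pictures are saved under pics/ and viewed, at most 10 in all, crops included, and the job is handed in when it is done.

```bash
ls; mkdir -p pics
python3 - <<'E'
from cell import env
import cv2,numpy as np
for n in("top","scene"):
    r=env.read_camera(n);cv2.imwrite(f"pics/{n}0.png",r["img"]);np.savez(f"{n}0.npz",**r);print(n,r["K"].round(1).tolist(),r["pose"].round(3).tolist())
s=env.state();print(s)
E
```

```text
pics
top [[400.0, 0.0, 275.4], [0.0, 400.0, 208.6], [0.0, 0.0, 1.0]] [[-0.008, -0.998, 0.063, 517.552], [-1.0, 0.008, -0.007, 42.416], [0.007, -0.063, -0.998, 1360.123], [0.0, 0.0, 0.0, 1.0]]
scene [[526.6, 0.0, 279.0], [0.0, 526.6, 204.7], [0.0, 0.0, 1.0]] [[0.461, -0.533, 0.71, -405.183], [-0.887, -0.273, 0.371, -450.609], [-0.004, -0.801, -0.599, 920.652], [0.0, 0.0, 0.0, 1.0]]
{'t': 0.1, 'joints': array([ 1.17242750e+00,  4.91488425e-01,  1.55938579e+00,  3.36093492e-05,
        1.09171377e+00, -1.05563586e-01]), 'qvel': array([ 0.00014714, -0.00284806, -0.00106232,  0.00029491, -0.000451  ,
        0.00055969]), 'tau': array([ 2.19567948e-03, -6.13626194e+01, -2.58602035e+01,  6.93164254e-02,
        4.71177232e-02, -3.47017613e-05]), 'eef_pos': array([180.27155508, 598.23074491, 233.12786034]), 'tcp_rot': array([-3.14060601e+00, -1.34519329e-04,  2.84877184e+00]), 'ft_force': array([ 0.19032207,  0.36969728, -0.60771615]), 'moment': array([ 0.00494832, -0.03647007,  0.03839361]), 'grip_force': 0.0, 'opening': 0.9971598713004046}
```

View pics/top0.png

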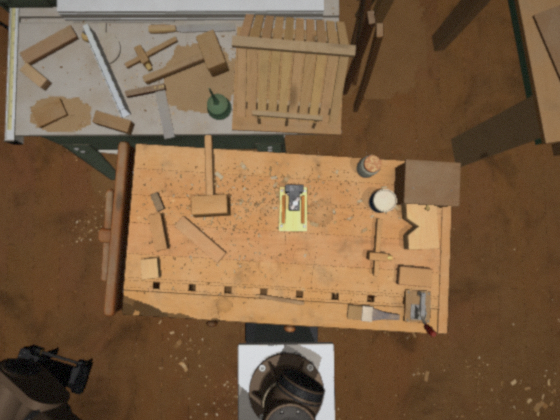

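View pics/scene0.png

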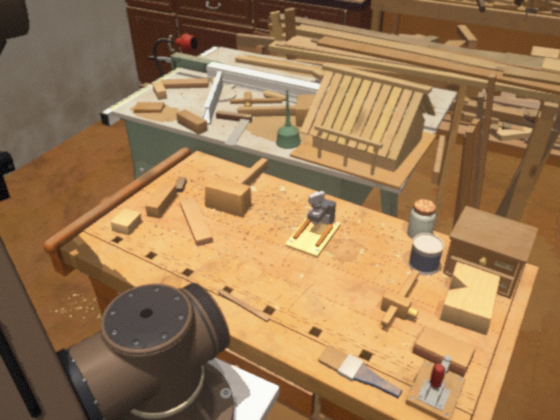

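The top view shows the bar at about (203,238) px, slanted. The clamp is at (293,208) on a yellow bed, with its mouth toward the robot. The short block is at (158,231), the mallet at (209,200) and the gauge at (378,250).

```bash
cat > h.py <<'E'
from cell import env
import cv2,numpy as np
from scipy.spatial.transform import Rotation as Ro
def ray(r,uv,z):
    uv=np.atleast_2d(np.array(uv,float));d=np.c_[uv,np.ones(len(uv))]@np.linalg.inv(r["K"]).T@r["pose"][:3,:3].T
    o=r["pose"][:3,3];return (o+d*((z-o[2])/d[:,2])[:,None])
def proj(r,P):
    P=np.atleast_2d(P);c=(P-r["pose"][:3,3])@r["pose"][:3,:3];q=c@r["K"].T;return q[:,:2]/q[:,2:]
def to(p,yaw):
    "rows' shift/turn for a world target and tool yaw (rad)"
    s=env.state();R=Ro.from_euler("xyz",s["tcp_rot"]);d=R.inv().apply(np.array(p)-s["eef_pos"])
    dy=(yaw-s["tcp_rot"][2]+np.pi)%(2*np.pi)-np.pi
    print("shift",d.round(1),"turn",round(-np.degrees(dy),2),"from",s["eef_pos"].round(1),s["tcp_rot"].round(3))
def cam(n,f=None):
    r=env.read_camera(n)
    if f: cv2.imwrite(f"pics/{f}.png",r["img"]);np.savez(f"{f}.npz",**r)
    return r
E
python3 - <<'E'
from h import *
r=dict(np.load("top0.npz"))
print("bar",ray(r,[[180,218],[187,216],[227,255],[221,260]],22).round().tolist())
print("clamp bed",ray(r,[[280,187],[307,187],[307,231],[279,230]],12).round().tolist())
w=cam("wrist","w0");s=env.state()
T=np.eye(4);T[:3,:3]=Ro.from_euler("xyz",s["tcp_rot"]).as_matrix();T[:3,3]=s["eef_pos"]
print((np.linalg.inv(T)@w["pose"]).round(3).tolist(),w["K"].round(1).tolist())
for x in (2.849,):to([500,230,300],x)
E
```

```text
bar [[574.0, 352.0, 22.0], [580.0, 328.0, 22.0], [449.0, 195.0, 22.0], [433.0, 215.0, 22.0]]
clamp bed [[676.0, 16.0, 12.0], [676.0, -75.0, 12.0], [527.0, -73.0, 12.0], [531.0, 21.0, 12.0]]
[[0.0, -0.969, -0.246, 68.475], [1.0, 0.001, -0.001, 0.559], [0.001, -0.246, 0.969, -150.767], [0.0, 0.0, 0.0, 1.0]] [[366.1, 0.0, 281.5], [0.0, 366.1, 205.8], [0.0, 0.0, 1.0]]
shift [-412.4 -260.4  -66.6] turn -0.01 from [180.3 598.3 233.2] [-3.141 -0.     2.849]
```

```bash
python3 -c "
from h import *
to([470,230,300],3.927)"
```

```text
shift [-383.7 -269.   -66.6] turn -61.78 from [180.3 598.3 233.2] [-3.141 -0.     2.849]
```

```bash
python3 -m crank '[[-384,-269,-67,-62,95],[-384,-269,-67,-62,95],[-384,-269,-67,-62,95],[-384,-269,-67,-62,95],[-384,-269,-67,-62,95],[-384,-269,-67,-62,95],[-384,-269,-67,-62,95],[-384,-269,-67,-62,95],[-384,-269,-67,-62,95],[-384,-269,-67,-62,95]]'
python3 -m crank '[[0,0,0,0,95],[0,0,0,0,95]]'
python3 - <<'E'
from h import *
s=env.state();print(s['eef_pos'],s['tcp_rot'],s['joints'])
cam("wrist","w1")
to([470,230,300],3.927)
E
```

```text
t: 0.98
eef_pos: [419.7, 294.4, 289.0]
tcp_rot: [3.141, -0.0, -2.345]
ft_force: [0.3, 0.3, 0.5]
opening: 1.001
grip_force: 0.0
t: 1.15
eef_pos: [420.3, 294.2, 288.8]
tcp_rot: [3.142, 0.0, -2.356]
ft_force: [-0.7, 0.7, -0.2]
opening: 1.003
grip_force: 0.0
[420.28009012 294.22621294 288.8121998 ] [ 3.14153655e+00  2.16902921e-04 -2.35633990e+00] [ 4.81908017e-01  2.74126720e-01  1.75332013e+00  1.31852440e-04
  1.11395557e+00 -1.87419922e+00]
shift [ 10.5 -81.9 -11.4] turn 0.08 from [419.4 295.3 288.6] [ 3.141 -0.    -2.355]
```

View pics/w1.png

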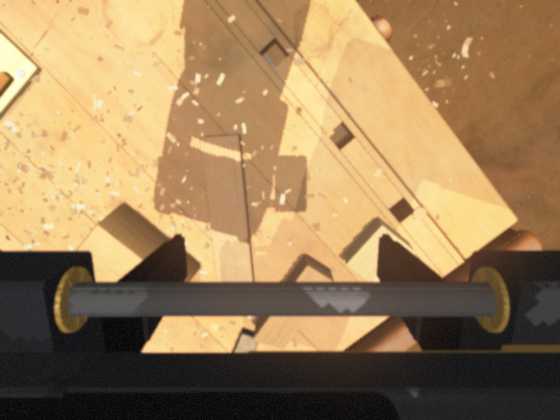

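The bar's near end is at about (203–240,136) px and its right edge runs down to about (252,280). The rest is under the gripper, so I'll enlarge that part.

Run:
```python
from h import *
im=cv2.imread("pics/w1.png")[115:285,170:290]
g=cv2.resize(im,None,fx=3.4,fy=3.4,interpolation=cv2.INTER_CUBIC)
cl=cv2.createCLAHE(3,(4,4));l=cv2.cvtColor(g,cv2.COLOR_BGR2LAB);l[...,0]=cl.apply(l[...,0]);cv2.imwrite("pics/c1.png",cv2.cvtColor(l,cv2.COLOR_LAB2BGR))
```

```text
(no output)
```

View pics/c1.png

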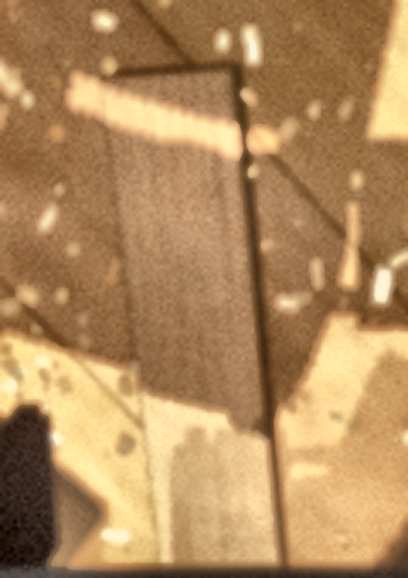

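Run:
```python
from h import *
r=dict(np.load("w1.npz"))
f=lambda p:np.array(p)/3.4+[170,115]
N=ray(r,f([[107,75],[233,68]]),22);L=ray(r,f([[110,120],[140,390],[157,550]]),22);Rr=ray(r,f([[236,90],[265,400],[280,550]]),22)
print(N.round(1));
for e in(L,Rr):
    d=e[-1]-e[0];print(e.round(1).tolist(),np.degrees(np.arctan2(d[1],d[0])))
d=(L[-1]-L[0]);d/=np.linalg.norm(d);n=np.array([-d[1],d[0],0]);print("width",(Rr-L[0])@n)
d=L[-1]-L[0]+Rr[-1]-Rr[0];d/=np.linalg.norm(d);n=np.array([-d[1],d[0],0]);lat=((Rr@n).mean()+(L@n).mean())/2;al=(N@d).mean()
a=np.arctan2(d[1],d[0]);c=(al+95)*d+lat*n;g=(al+37)*d+lat*n
print("yaw",a,"centre",c.round(1),"grasp",g.round(1))
t=dict(np.load("top0.npz"));P=[c+s*95*d+q*22.5*n for s,q in((1,1),(1,-1),(-1,-1),(-1,1))];print(proj(t,np.array(P)+[0,0,22]).round())
to([g[0],g[1],100],a+np.pi)
```

```text
[[454.2 200.7  22. ]
 [423.1 228.6  22. ]]
[[464.5, 211.3, 22.0], [527.3, 282.0, 22.0], [568.2, 327.6, 22.0]] 48.27749799782255
[[427.6, 234.2, 22.0], [498.9, 315.7, 22.0], [536.5, 359.2, 22.0]] 48.94274878520268
width [42.78495529 43.81202104 44.70959985]
yaw 0.8485873387584556 centre [501.6 285.8   0. ] grasp [463.3 242.3   0. ]
[[174. 226.]
 [183. 216.]
 [226. 253.]
 [217. 263.]]
shift [  6.5 -68.5 188.6] turn -3.54 from [419.4 295.3 288.6] [ 3.141 -0.    -2.355]
```

```bash
python3 -c "
from h import *
to([660,25,300],-2.356)"
```

```text
shift [  21.5 -361.2  -11.5] turn 0.07 from [419.4 295.3 288.6] [ 3.141 -0.    -2.355]
```

```bash
python3 -m crank '[[21,-361,-11,0,95],[21,-361,-11,0,95],[21,-361,-11,0,95],[21,-361,-11,0,95],[21,-361,-11,0,95],[21,-361,-11,0,95],[21,-361,-11,0,95],[21,-361,-11,0,95],[21,-361,-11,0,95],[21,-361,-11,0,95]]'
python3 -c "
from h import *
cam('wrist','w2')"
```

```text
t: 2.03
eef_pos: [663.1, 24.3, 298.3]
tcp_rot: [3.141, -0.001, -2.354]
ft_force: [-0.2, 0.9, 0.4]
opening: 0.998
grip_force: 0.0
```

View pics/w2.png

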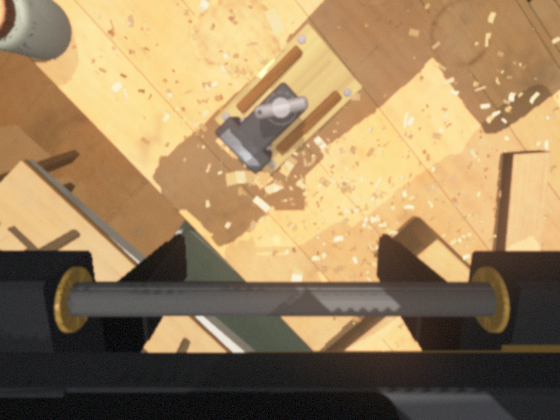

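The clamp is centred near (283,100) px. Its mouth end is at (310,20)–(360,92) and the wing is near (280,106). The mallet is at the lower left. I'll zoom in.

Run:
```python
from h import *
cv2.imwrite("pics/c2.png",cv2.resize(cv2.imread("pics/w2.png")[10:180,205:375],None,fx=3.5,fy=3.5,interpolation=cv2.INTER_CUBIC))
```

```text
(no output)
```

View pics/c2.png

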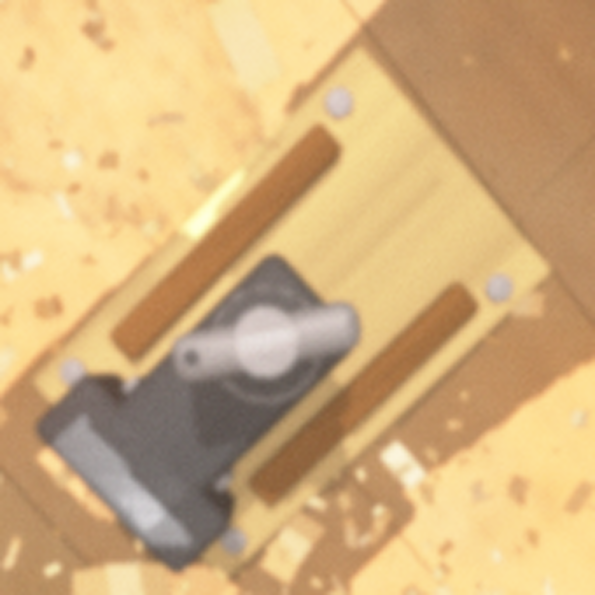

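Run:
```python
from h import *
r=dict(np.load("w2.npz"));f=lambda p:np.array(p)/3.5+[205,10]
A=ray(r,f([[340,158],[135,358]]),22);B=ray(r,f([[455,288],[255,482]]),22);F=ray(r,f([[365,40],[548,270]]),12);G=ray(r,f([[325,128],[462,285],[120,345],[265,502]]),22)
print("guides",A.round(1).tolist(),B.round(1).tolist(),"front",F.round(1).tolist())
for e in (A,B):d=e[1]-e[0];print("yaw",np.arctan2(d[1],d[0]))
d=F[1]-F[0];print("front normal yaw",np.arctan2(d[1],d[0])-np.pi/2, np.arctan2(d[1],d[0])+np.pi/2)
print("guide outer ends",G.round(1).tolist())
d=A[1]-A[0]+B[1]-B[0];d/=np.linalg.norm(d);n=np.array([-d[1],d[0],0])
print("sep",(A@n).mean()-(B@n).mean());lat=((A@n).mean()+(B@n).mean())/2
print("front x",(F@d).mean(),"guide front x",(G[:2]@d),"guide back",(G[2:]@d))
a=np.arctan2(d[1],d[0])
ox=((F@d).mean()+85+(G[:2]@d).mean()+59+(G[2:]@d).mean()-35)/3
print("yaw",a,"origin",ox*d+lat*n)
W=ray(r,f([[185,358],[350,322],[265,342]]),137);e=W[1]-W[0];print("wing",W.round(1).tolist(),np.linalg.norm(e),"yaw",np.arctan2(e[1],e[0]))
np.save("clamp.npy",[*(ox*d+lat*n),a])
o=ox*d+lat*n
print(proj(dict(np.load("top0.npz")),[o+ -85*d+47*n+[0,0,12],o+ -85*d-47*n+[0,0,12]]))
```

```text
guides [[555.7, -51.9, 22.0], [644.6, -55.3, 22.0]] [[556.7, 1.8, 22.0], [645.3, 0.2, 22.0]] front [[524.8, -71.8, 12.0], [530.1, 19.6, 12.0]]
yaw -0.03787450652253018
yaw -0.018502832018994355
front normal yaw -0.05723119767754303 3.08436145591225
guide outer ends [[552.9, -61.4, 22.0], [554.5, 2.7, 22.0], [645.1, -61.5, 22.0], [647.6, 7.2, 22.0]]
sep -54.57156242298305
front x 527.9638733418067 guide front x [554.46009378 554.17002847] guide back [646.60133055 647.10655206]
yaw -0.028210100480644946 origin [612.20332526 -26.63285505   0.        ]
wing [[628.3, -38.5, 137.0], [595.0, -16.9, 137.0], [612.4, -27.7, 137.0]] 39.6792111793891 yaw 2.565919167229965
[[278.48871924 230.72209881]
 [306.39948563 231.28054508]]
```

```bash
python3 -c "
from h import *
to([463.3,242.3,80],-2.293);to([463.3,242.3,22],-2.293)"
```

```text
shift [-13.5 292.7 218.7] turn -3.48 from [661.6  26.2 298.3] [ 3.140e+00 -1.000e-03 -2.354e+00]
shift [-13.5 292.6 276.7] turn -3.48 from [661.6  26.2 298.3] [ 3.140e+00 -1.000e-03 -2.354e+00]
```

```bash
python3 -m crank '[[-14,293,219,-3.5,95],[-14,293,219,-3.5,95],[-14,293,219,-3.5,95],[-14,293,219,-3.5,95],[-14,293,219,-3.5,95],[-14,293,219,-3.5,95],[-14,293,219,-3.5,95],[-14,293,219,-3.5,95],[-14,293,219,-3.5,95],[-14,293,219,-3.5,95]]'
python3 -m crank '[[0,0,0,0,95],[0,0,0,0,95]]' 
python3 -c "
from h import *
to([463.3,242.3,22],-2.293)"
```

```text
t: 2.92
eef_pos: [456.4, 246.2, 77.8]
tcp_rot: [3.138, -0.006, -2.286]
ft_force: [-0.4, -0.6, 0.4]
opening: 1.0
grip_force: 0.0
t: 3.08
eef_pos: [462.4, 243.9, 81.4]
tcp_rot: [-3.141, 0.001, -2.289]
ft_force: [1.1, -0.1, 0.8]
opening: 0.999
grip_force: 0.0
shift [ 0.6 -1.7 59.4] turn 0.21 from [462.4 243.9  81.4] [-3.141e+00  1.000e-03 -2.289e+00]
```

```bash
python3 -m crank '[[0,-1.5,30,0,95],[0,-1.5,58,0,95],[0,-1.5,58.5,0,95],[0,-1.5,58.5,0,35],[0,-1.5,58.5,0,35],[0,-1.5,58.5,0,35],[0,-1.5,58.5,0,35],[0,-1.5,58.5,0,35],[0,-1.5,58.5,0,35]]'
python3 -m crank '[[0,0,0,0,35],[0,0,0,0,35],[0,0,0,0,35],[0,0,0,0,35]]'
```

```text
t: 3.83
eef_pos: [463.9, 241.9, 22.8]
tcp_rot: [-3.141, 0.001, -2.291]
ft_force: [0.0, -0.3, -0.3]
opening: 0.633
grip_force: 0.0
t: 4.17
eef_pos: [463.7, 241.9, 22.4]
tcp_rot: [-3.142, 0.0, -2.291]
ft_force: [-0.1, -1.1, 3.2]
opening: 0.469
grip_force: 30.0
```

```bash
python3 -m crank '[[0,0,-30,0,35],[0,0,-70,0,35],[0,0,-70,0,35],[0,0,-70,0,35]]'
python3 -c "
from h import *
to([422.3,-21.2,90],3.112)"
```

```text
t: 4.5
eef_pos: [464.3, 242.2, 93.7]
tcp_rot: [-3.14, 0.003, -2.291]
ft_force: [0.5, -0.5, -2.1]
opening: 0.473
grip_force: 30.0
shift [ 225.7 -142.1    3.3] turn 50.43 from [464.3 242.2  93.7] [-3.140e+00  3.000e-03 -2.291e+00]
```

```bash
python3 -m crank '[[0,0,-40,0,35],[20,-15,-46,5,35],[55,-35,-46,12,35],[90,-56,-46,19,35],[125,-78,-46,26,35],[160,-100,-46,33,35],[190,-120,-46,40,35],[215,-135,-46,46,35],[225.5,-142,-46,50.5,35],[225.5,-142,-46,50.5,35]]'
python3 -m crank '[[0,0,0,0,35],[0,0,0,0,35]]'
python3 - <<'E'
from h import *
print(env.state()['joints'])
to([422.3,-21.2,60],3.112)
im=cam("wrist","w3")["img"];t=cam("top","t3")["img"]
a=cv2.resize(im,(400,300));b=cv2.resize(t[140:260,200:360],(400,300),interpolation=cv2.INTER_CUBIC)
cv2.imwrite("pics/m3.png",np.hstack([a,b]))
E
```

```text
t: 5.33
eef_pos: [420.9, -23.3, 137.2]
tcp_rot: [3.141, -0.002, 3.103]
ft_force: [0.0, 0.3, -1.3]
opening: 0.475
grip_force: 30.0
t: 5.5
eef_pos: [421.5, -20.7, 137.6]
tcp_rot: [3.141, -0.001, 3.113]
ft_force: [0.3, 0.0, -1.2]
opening: 0.47
grip_force: 30.0
[-2.06036763e-01  3.59426843e-01  2.14270280e+00  3.12724225e-04
  6.40670021e-01 -1.74834451e+00]
shift [-0.9 -0.5 77.6] turn 0.05 from [421.5 -20.7 137.6] [ 3.141e+00 -1.000e-03  3.113e+00]
```

View pics/m3.png

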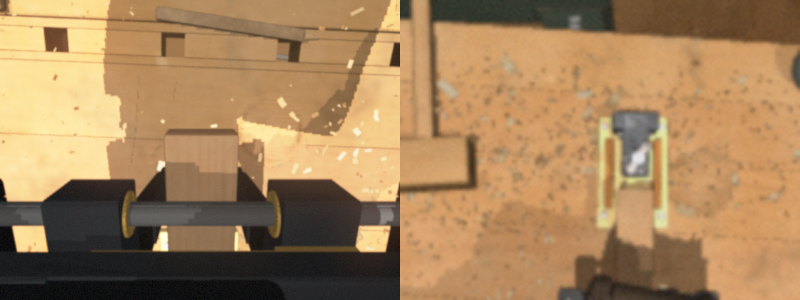

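The wrist view (left) shows the bar's tail centred between the fingers. The top view (right) shows the bar lined up between the guides, its front short of the clamp arm.

Run:
```python
from h import *
r=dict(np.load("w3.npz"));s=env.state();R=Ro.from_euler("xyz",s["tcp_rot"])
for k in(135,137):
  P=ray(r,np.array([[165,k],[237,k],[165,160],[237,160]])*1.4,137);print(P.round(1).tolist(),R.inv().apply(P-s["eef_pos"]).round(1).tolist())
o=np.array([612.3,-26.9]);d=np.array([np.cos(-.03),np.sin(-.03)])
```

```text
[[383.6, -40.6, 137.0], [384.8, 1.9, 137.0], [399.0, -41.6, 137.0], [400.3, 2.0, 137.0]] [[37.4, -21.3, 0.9], [37.4, 21.3, 0.9], [21.9, -21.8, 0.9], [21.9, 21.8, 0.9]]
[[384.8, -40.7, 137.0], [386.0, 1.9, 137.0], [399.0, -41.6, 137.0], [400.3, 2.0, 137.0]] [[36.2, -21.3, 0.9], [36.2, 21.3, 0.9], [21.9, -21.8, 0.9], [21.9, 21.8, 0.9]]
```

```bash
python3 -m crank '[[-1,-0.5,40,0,35],[-1,-0.5,80,0,35],[-1,-0.5,95,0,35],[-1,-0.5,101,0,35],[-1,-0.5,101,0,35],[-1,-0.5,101,0,35]]'
python3 -c "
from h import *
to([612.3-118,-26.9+118*.03,36],3.112)"
```

```text
t: 6.1
eef_pos: [422.9, -21.4, 37.7]
tcp_rot: [3.142, 0.0, 3.112]
ft_force: [-0.5, -0.1, -0.8]
opening: 0.472
grip_force: 30.0
shift [-71.4   0.1   1.7] turn -0.0 from [422.9 -21.4  37.7] [3.142 0.    3.112]
```

```bash
python3 -m crank '[[-15,0,0.5,0,35],[-30,0,0.5,0,35],[-45,0,0.5,0,35],[-58,0,0.5,0,35],[-62,0,0.5,0,35],[-62,0,0.5,0,35],[-62,0,0.5,0,35]]'
python3 -m crank '[[0,0,0.5,0,35],[0,0,1,0,35],[0,0,1.5,0,35],[0,0,2,0,35],[0,0,2,0,35]]'
```

```text
t: 6.68
eef_pos: [484.2, -23.5, 37.5]
tcp_rot: [-3.142, 0.001, 3.111]
ft_force: [-0.2, 0.4, -0.8]
opening: 0.468
grip_force: 30.0
t: 7.1
eef_pos: [484.4, -23.7, 34.6]
tcp_rot: [3.141, -0.0, 3.111]
ft_force: [0.7, 0.1, -0.5]
opening: 0.471
grip_force: 30.0
```

```bash
python3 -m crank '[[-3,0,0.2,0,35],[-6,0,0.2,0,35],[-7,0,0.2,0,35],[-7,0,0.2,0,35]]'
for i in 1 ; do python3 -m crank '[[-0.5,0,0,0,35],[-1,0,0,0,35],[-1,0,0,0,35]]'; done
```

```text
t: 7.43
eef_pos: [492.0, -24.0, 34.5]
tcp_rot: [3.142, 0.0, 3.111]
ft_force: [-0.2, -0.3, -1.2]
opening: 0.469
grip_force: 30.0
t: 7.68
eef_pos: [492.7, -24.0, 34.5]
tcp_rot: [3.142, 0.0, 3.111]
ft_force: [0.3, 0.2, -1.5]
opening: 0.469
grip_force: 30.0
```

```bash
python3 -m crank '[[-0.5,0,0,0,35],[-1,0,0,0,35],[-1,0,0,0,35]]'
```

```text
t: 7.93
eef_pos: [493.7, -24.0, 34.5]
tcp_rot: [3.142, 0.0, 3.111]
ft_force: [-0.7, -0.2, -1.5]
opening: 0.467
grip_force: 30.0
```

```bash
python3 -m crank '[[-0.5,0,0,0,35],[-1,0,0,0,35],[-1,0,0,0,35]]'
```

```text
t: 8.18
eef_pos: [494.7, -24.0, 34.5]
tcp_rot: [3.142, 0.0, 3.111]
ft_force: [-0.6, 0.5, -0.6]
opening: 0.476
grip_force: 30.0
```

```bash
python3 -m crank '[[-0.5,0,0,0,35],[-0.5,0,0,0,35]]'
```

```text
t: 8.35
eef_pos: [495.1, -24.1, 34.5]
tcp_rot: [3.141, -0.0, 3.111]
ft_force: [-0.0, 0.6, -0.7]
opening: 0.469
grip_force: 30.0
```

```bash
python3 -m crank '[[-0.5,0,0,0,35],[-0.5,0,0,0,35]]'
```

```text
t: 8.52
eef_pos: [495.2, -24.0, 34.4]
tcp_rot: [3.141, -0.001, 3.111]
ft_force: [-2.7, -0.1, -0.4]
opening: 0.47
grip_force: 30.0
```

```bash
python3 -m crank '[[-0.5,0,0,0,35],[-0.5,0,0,0,35]]'
```

```text
t: 8.68
eef_pos: [495.2, -24.0, 34.4]
tcp_rot: [3.141, -0.002, 3.111]
ft_force: [-4.7, -1.1, 0.2]
opening: 0.468
grip_force: 30.0
```

```bash
python3 -m crank '[[-0.3,0,0,0,35],[-0.3,0,0,0,35],[-0.3,0,0,0,35]]'
```

```text
t: 8.93
eef_pos: [495.2, -24.0, 34.4]
tcp_rot: [3.141, -0.003, 3.111]
ft_force: [-6.3, -2.1, 2.1]
opening: 0.471
grip_force: 30.0
```

```bash
python3 -m crank '[[-0.3,0,0,0,35],[-0.3,0,0,0,35],[-0.3,0,0,0,35],[-0.3,0,0,0,35]]'; python3 -m crank '[[0,0,0,0,70],[0,0,0,0,70],[0,0,0,0,70],[0,0,0,0,70],[0,0,0,0,70]]'; python3 -m crank '[[15,0,-35,0,70],[40,0,-75,0,70],[40,0,-116,0,70],[40,0,-157,0,70],[40,0,-198,0,70],[40,0,-200,0,70]]'
python3 - <<'E'
from h import *
# wing axis 612.3,-27.3 ; approach yaw options
for y in (2.566,2.566-np.pi): to([612.3,-27.3,250],y)
print(env.state()["joints"])
E
```

```text
t: 9.27
eef_pos: [495.2, -24.0, 34.4]
tcp_rot: [3.141, -0.003, 3.111]
ft_force: [-8.4, -1.8, 3.3]
opening: 0.47
grip_force: 30.0
t: 9.68
eef_pos: [497.0, -24.1, 34.6]
tcp_rot: [3.142, 0.001, 3.111]
ft_force: [0.4, 0.2, 0.5]
opening: 0.721
grip_force: 0.0
t: 10.18
eef_pos: [458.5, -23.1, 241.0]
tcp_rot: [-3.14, 0.01, 3.111]
ft_force: [1.0, 0.3, -0.0]
opening: 0.735
grip_force: 0.0
shift [-153.9    0.5   -7.5] turn 31.22 from [458.5 -23.1 241. ] [-3.14   0.01   3.111]
shift [-153.9    0.5   -7.5] turn -148.78 from [458.5 -23.1 241. ] [-3.14   0.01   3.111]
[-1.94486000e-01  2.42840976e-01  1.94336044e+00  1.14740387e-04
  9.45380593e-01 -1.73457800e+00]
```

```bash
python3 -m crank '[[-10,0,-8,5,40],[-50,0,-8,10,40],[-90,0,-8,17,40],[-130,0.5,-8,24,40],[-154.5,0.5,-8,31.2,40],[-154.5,0.5,-8,31.2,40],[-154.5,0.5,-8,31.2,40],[-154.5,0.5,-8,31.2,40]]'
python3 - <<'E'
from h import *
print(env.state()["joints"])
to([613,-27.3,170],2.566)
t=cam("scene","s4")["img"];w=dict(np.load("top0.npz"))
p=proj(cam("scene"),[613,-27,110])[0].astype(int);print(p)
cv2.imwrite("pics/s4c.png",cv2.resize(t[p[1]-60:p[1]+60,p[0]-80:p[0]+80],None,fx=4,fy=4,interpolation=cv2.INTER_CUBIC))
E
```

```text
t: 10.85
eef_pos: [610.3, -27.1, 242.0]
tcp_rot: [-3.141, -0.001, 2.568]
ft_force: [-0.2, -0.0, -0.3]
opening: 0.42
grip_force: 0.0
[-1.52400534e-01  4.63339612e-01  1.58392112e+00  8.48892570e-05
  1.09569263e+00 -1.14975624e+00]
shift [-2.5  1.3 72. ] turn 0.12 from [610.3 -27.1 242. ] [-3.141e+00 -1.000e-03  2.568e+00]
[316 201]
```

View pics/s4c.png

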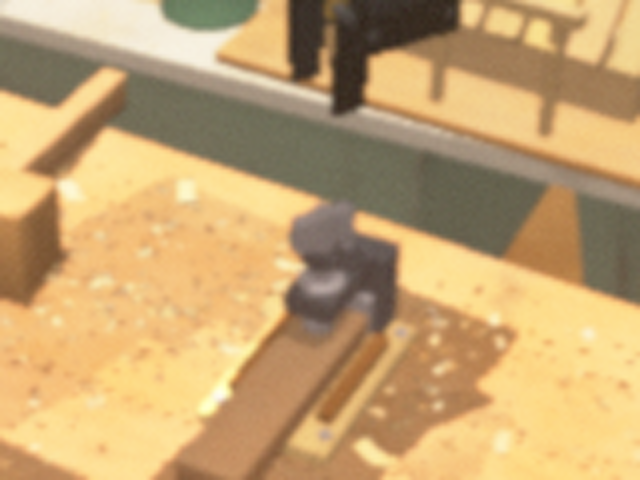

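The bar lies seated under the foot between the guides, and the fingers are directly above the wing.

```bash
python3 -m crank '[[-2.5,1.3,40,0,40],[-2.5,1.3,75,0,40],[-2.5,1.3,100,0,40],[-2.5,1.3,110,0,40],[-2.5,1.3,110,0,40],[-2.5,1.3,110,0,40]]'
python3 -c "
from h import *
to([613,-27.3,132],2.566);print(env.state()['moment'])"
```

```text
t: 11.45
eef_pos: [614.1, -27.5, 133.6]
tcp_rot: [3.141, 0.001, 2.566]
ft_force: [-0.3, 0.3, -0.7]
opening: 0.419
grip_force: 0.0
shift [ 1.  -0.5  1.6] turn 0.02 from [614.1 -27.5 133.6] [3.141e+00 1.000e-03 2.566e+00]
[ 0.01596771 -0.03379428 -0.00927728]
```

```bash
python3 -m crank '[[0.8,-0.4,1,0,25],[0.8,-0.4,1,0,17],[0.8,-0.4,1,0,14],[0.8,-0.4,1,0,12],[0.8,-0.4,1,0,8],[0.8,-0.4,1,0,8],[0.8,-0.4,1,0,8],[0.8,-0.4,1,0,8]]'
python3 -c "
from h import *
s=env.state();print(Ro.from_euler('xyz',s['tcp_rot']).inv().apply(s['ft_force']),s['moment'],s['eef_pos'])"
```

```text
t: 12.12
eef_pos: [612.6, -28.4, 132.2]
tcp_rot: [-3.14, 0.0, 2.566]
ft_force: [-4.2, -6.8, 6.0]
opening: 0.126
grip_force: 30.0
[-0.16205674 -8.00579119 -5.98866967] [-1.37876388  0.95103373  0.01481677] [612.64511977 -28.3576327  132.21592469]
```

```bash
python3 -m crank '[[0,-1.3,-0.5,0,8],[0,-1.3,-0.5,0,8],[0,-1.3,-0.5,0,8]]'
python3 -c "
from h import *
s=env.state();print(Ro.from_euler('xyz',s['tcp_rot']).inv().apply(s['ft_force']),s['moment'],s['eef_pos'])"
```

```text
t: 12.37
eef_pos: [612.4, -28.6, 132.3]
tcp_rot: [3.142, 0.0, 2.566]
ft_force: [-1.6, -2.7, 3.3]
opening: 0.125
grip_force: 30.0
[-0.09464374 -3.10961715 -3.27612601] [-0.51171859  0.15334295 -0.03190264] [612.44711466 -28.60195515 132.31505891]
```

```bash
python3 -m crank '[[0,-0.6,0,3,8],[0,-0.6,0.2,7,8],[0,-0.6,0.5,11,8],[0,-0.6,0.8,15,8],[0,-0.6,1.1,19,8],[0,-0.6,1.4,24,8],[0,-0.6,1.4,24,8],[0,-0.6,1.4,24,8]]'
cat > m.py <<'E'
from h import *
s=env.state();print('toolF',Ro.from_euler('xyz',s['tcp_rot']).inv().apply(s['ft_force']).round(1),'Mz',s['moment'].round(3),s['eef_pos'].round(1),'q6',s['joints'][5].round(3))
E
python3 m.py
```

```text
t: 13.03
eef_pos: [612.3, -28.8, 130.7]
tcp_rot: [3.141, 0.0, 2.15]
ft_force: [1.0, -2.1, 0.5]
opening: 0.126
grip_force: 30.0
toolF [-2.3 -0.3 -0.5] Mz [-0.178 -0.211 -0.073] [612.3 -28.8 130.7] q6 -0.734
```

```bash
python3 -m crank '[[0,0,0.3,4,8],[0,0,0.6,8,8],[0,0,0.9,12,8],[0,0,1.2,16,8],[0,0,1.5,20,8],[0,0,1.8,25,8],[0,0,2.2,30,8],[0,0,2.5,35,8],[0,0,2.8,40,8]]'; python3 m.py;python3 -m crank '[[0,0,0,0,8]]'; python3 m.py
```

```text
t: 13.78
eef_pos: [612.1, -28.9, 127.9]
tcp_rot: [3.141, -0.0, 1.448]
ft_force: [0.5, -1.9, 0.9]
opening: 0.122
grip_force: 30.0
toolF [-1.8  0.8 -0.9] Mz [-0.32   0.019  0.04 ] [612.1 -28.9 127.9] q6 -0.032
t: 13.87
eef_pos: [612.1, -28.9, 127.9]
tcp_rot: [3.141, -0.0, 1.448]
ft_force: [-0.0, -1.8, 1.6]
opening: 0.128
grip_force: 30.0
toolF [-1.8  0.2 -1.6] Mz [-0.258 -0.043 -0.019] [612.1 -28.9 127.9] q6 -0.032
```

```bash
python3 -m crank '[[0,0,0.2,3,8],[0,0,0.4,6,8]]'>/dev/null; python3 m.py;python3 -m crank '[[0,0,0.2,3,8],[0,0,0.4,6,8]]'>/dev/null; python3 m.py
```

```text
toolF [-0.6 -0.2 -0.6] Mz [-0.276  0.003  0.054] [612.1 -28.9 127.5] q6 0.068
toolF [-1.5 -0.4 -0.8] Mz [-0.268  0.038  0.043] [612.1 -28.9 127.1] q6 0.173
```

```bash
python3 -m crank '[[0,0,0.2,3,8],[0,0,0.4,6,8]]'>/dev/null; python3 m.py
```

```text
toolF [-1.2 -0.  -1.7] Mz [-0.307  0.058  0.033] [612.1 -28.9 126.7] q6 0.278
```

```bash
python3 -m crank '[[0,0,0.2,3,8],[0,0,0.4,6,8]]'>/dev/null; python3 m.py;python3 -m crank '[[0,0,0.2,3,8],[0,0,0.4,6,8]]'>/dev/null; python3 m.py
```

```text
toolF [ 0.2  0.6 -0.6] Mz [-0.288  0.044  0.077] [612.  -28.9 126.2] q6 0.383
toolF [-0.5  1.1  0.1] Mz [-0.289  0.133  0.043] [612.  -28.8 125.8] q6 0.487
```

```bash
python3 -m crank '[[0,0,0.2,3,8],[0,0,0.4,6,8]]'>/dev/null; python3 m.py
```

```text
toolF [-0.4  0.1 -0.3] Mz [-0.278  0.121  0.008] [612.  -28.8 125.4] q6 0.592
```

```bash
python3 -m crank '[[0,0,0.2,3,8],[0,0,0.4,6,8]]'>/dev/null; python3 m.py;python3 -m crank '[[0,0,0.2,3,8],[0,0,0.4,6,8]]'>/dev/null; python3 m.py
```

```text
toolF [-1.8 -1.  -4. ] Mz [-0.188  0.332  0.162] [612.  -28.8 125.2] q6 0.697
toolF [-1.4 -1.4 -6.1] Mz [-0.17   0.593  0.32 ] [612.  -28.8 125.2] q6 0.801
```

The foot has landed: torque rose from 0.05 to 0.32 N m and the sinking stopped. The clutch is just starting to slip, so I'll add a measured bit more.

```bash
python3 -m crank '[[0,0,-0.4,2,8],[0,0,-0.6,4,8],[0,0,-0.6,6,8]]'>/dev/null; python3 m.py;python3 -m crank '[[0,0,0,3,8],[0,0,0,6,8],[0,0,0,6,8]]'>/dev/null; python3 m.py
```

```text
toolF [-0.2  0.5 -0.9] Mz [-0.17   0.181  0.324] [611.9 -28.8 125.3] q6 0.905
toolF [-1.   0.1 -1.2] Mz [-0.121  0.269  0.263] [611.9 -28.8 125.3] q6 1.011
```

```bash
python3 -m crank '[[0,0,0,0,8],[0,0,0,0,8],[0,0,0,0,8],[0,0,0,0,8]]' >/dev/null; python3 m.py; python3 -m crank '[[0,0,0,0,14],[0,0,0,0,20],[0,0,0,0,30],[0,0,0,0,40],[0,0,0,0,40],[0,0,0,0,40]]' ; python3 -m crank '[[0,0,-15,0,40],[0,0,-50,0,40],[0,0,-90,0,40],[0,0,-130,0,40],[0,0,-170,0,40],[0,0,-180,0,40],[0,0,-180,0,40]]'; python3 -c "
from h import *
to([690,-90,305],-2.356);to([700,0,305],0.5)"
```

```text
toolF [-0.3 -0.6 -1.8] Mz [0.059 0.392 0.302] [611.9 -28.9 125.2] q6 1.012
t: 16.53
eef_pos: [612.1, -29.0, 125.2]
tcp_rot: [-3.142, -0.0, 0.402]
ft_force: [0.6, 0.1, -0.1]
opening: 0.405
grip_force: 0.0
t: 17.12
eef_pos: [612.8, -29.0, 308.9]
tcp_rot: [3.138, -0.005, 0.402]
ft_force: [-0.4, -0.4, 0.3]
opening: 0.419
grip_force: 0.0
shift [47.1 86.3  4.4] turn 158.01 from [612.8 -29.  308.9] [ 3.138 -0.005  0.402]
shift [91.5  7.4  4.4] turn -5.62 from [612.8 -29.  308.9] [ 3.138 -0.005  0.402]
```

```bash
python3 -m crank '[[-40,0,0,0,40],[-75,0,20,0,40],[-75,0,50,0,40],[-75,0,60,0,40],[-75,0,60,0,40],[-75,0,60,0,40]]'
python3 - <<'E'
from h import *
r=cam("wrist","w5");p=proj(r,[612.5,-28,115])[0].astype(int);print(p)
y,x=max(p[1]-70,0),max(p[0]-95,0)
print(x,y);cv2.imwrite("pics/c5.png",cv2.resize(r["img"][y:y+140,x:x+190],None,fx=4,fy=4,interpolation=cv2.INTER_CUBIC))
E
```

```text
t: 17.62
eef_pos: [543.6, -58.1, 244.8]
tcp_rot: [-3.141, 0.001, 0.402]
ft_force: [0.1, -0.0, 0.4]
opening: 0.417
grip_force: 0.0
[280 104]
185 34
```

View pics/c5.png

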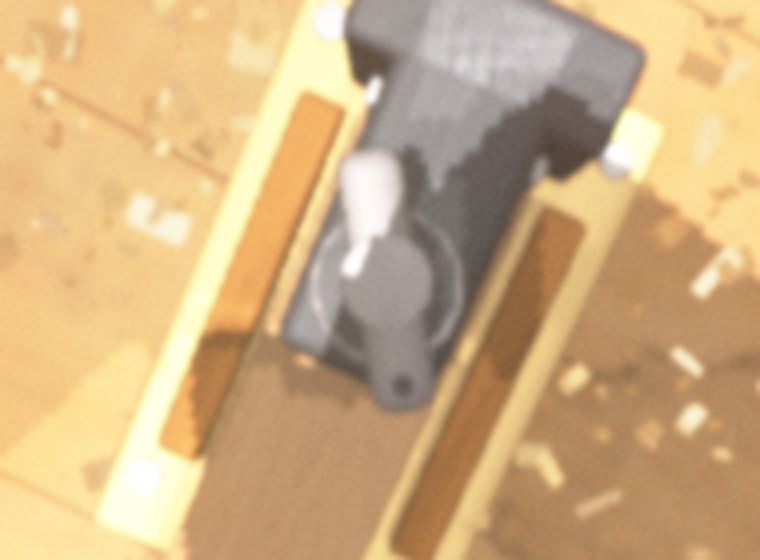

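The bar is still between the guides under the arm, with the wing at (388,285) px. The peg isn't visible under the wing, so I'll look obliquely from both sides in one composite.

```bash
python3 -m crank '[[5,40,15,0,40],[10,80,30,0,40],[15,120,60,0,40],[15,120,60,0,40],[15,120,60,0,40],[15,120,60,0,40],[15,120,60,0,40]]' | head -2; python3 -c "
from h import *
cam('wrist','w6a')"; python3 -m crank '[[0,-40,0,0,40],[0,-80,0,0,40],[0,-120,0,0,40],[0,-160,0,0,40],[0,-200,0,0,40],[0,-240,0,0,40],[0,-240,0,0,40],[0,-240,0,0,40]]'|head -2
python3 - <<'E'
from h import *
cam("wrist","w6b");o=[]
for k in "ab":
    r=dict(np.load(f"w6{k}.npz"));p=proj(r,[612.5,-28,105])[0];print(p)
    M=np.float32([[6,0,200-6*p[0]],[0,6,225-6*p[1]]]);i=cv2.warpAffine(r["img"],M,(400,450),flags=cv2.INTER_CUBIC)
    l=cv2.cvtColor(i,cv2.COLOR_BGR2LAB);l[...,0]=cv2.createCLAHE(3,(3,3)).apply(l[...,0]);o.append(cv2.cvtColor(l,cv2.COLOR_LAB2BGR))
cv2.imwrite("pics/m6.png",np.hstack(o))
E
```

```text
t: 18.25
eef_pos: [603.9, -161.8, 186.5]
t: 18.97
eef_pos: [509.1, 60.5, 186.8]
[ 88.81339812 127.90257686]
[477.42391896 128.66172785]
```

View pics/m6.png

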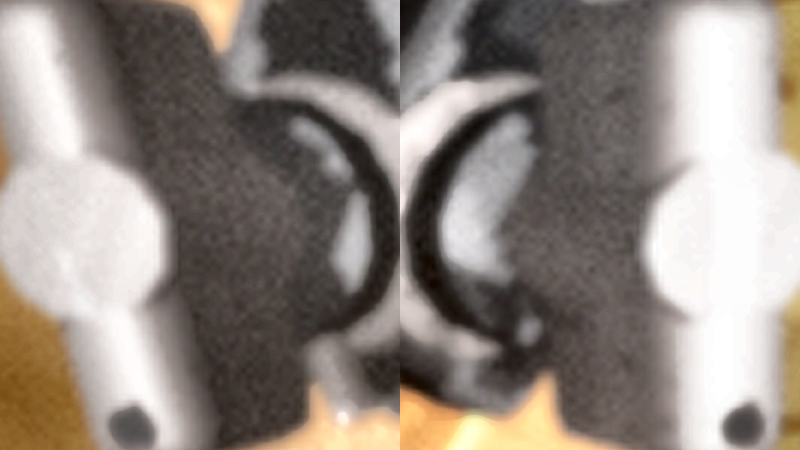

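Run:
```python
from h import *
def f(k,pts,z):
    r=dict(np.load(f"w6{k}.npz"));p=proj(r,[612.5,-28,105])[0];o=np.array([200,225.]);return ray(r,(np.array(pts)-o)/6+p,z)
an=lambda v:np.arctan2(v[1],v[0])
for k,hub,hole in(("a",[85,238],[132,425]),("b",[725,235],[743,425])):
    q=0 if k=="a" else 400
    H=f(k,[[hub[0]-q,hub[1]],[hole[0]-q,hole[1]]],130.5);print(k,H.round(1).tolist(),"wing",an(H[1]-H[0]))
    if k=="a":
        A=H[0]
        for z in(93,95,97):
            P=f(k,[[322,345],[346,412]],z);print(z,P.round(1).tolist(),"peg from hub",an(P[1]-A),"peg line",an(P[1]-P[0]),"r",np.linalg.norm((P[1]-A)[:2]))
```

```text
a [[613.2, -30.2, 130.5], [598.1, -38.8, 130.5]] wing -2.624449740342235
93 [[602.4, -38.4, 93.0], [596.3, -43.0, 93.0]] peg from hub -2.495577775861807 peg line -2.497611195016477 r 21.209158522477797
95 [[602.9, -39.2, 95.0], [596.9, -43.7, 95.0]] peg from hub -2.4509413540716753 peg line -2.4976111950164825 r 21.215589242737064
97 [[603.4, -40.0, 97.0], [597.4, -44.5, 97.0]] peg from hub -2.406420580813145 peg line -2.4976111950164777 r 21.26421553870954
b [[611.9, -26.4, 130.5], [597.4, -37.3, 130.5]] wing -2.498084723777668
```

```bash
python3 -c "
from h import *
print(env.job_done())"
```

```text
the job is handed in; nothing more can be done
None
```

I handed the job in with the bar pushed home at about 8 N and clamped, the wing about 0.2 rad past the peg (my estimate from the camera images, ±0.08), and the gripper clear; the hand-in returned no verdict.

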